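Swap the contents of two storage tubs and close them

ROBOT

A 6-joint arm with a two-finger parallel gripper is mounted at the origin on a cart in front of the work surface, level with it; the furniture and walls round the work are solid. World frame = base frame: x ahead of the robot, y to its left, z up, the work surface at z = 0. Lengths are in m, angles in rad, forces in N, time in s.
With the tool pointing down it reaches from about 0.375 to 0.9 m from the base axis. Payload 3.1 kg.
Tool frame: the origin (TCP) lies at the very end of the fingers, on their centre line; the grasp point (between the pads) lies ctrl.hold_point_z behind it (ctrl.hold_point_z is the distance from the TCP to the grasp point, in m); z points along the fingers, y is the direction in which the jaws open and shut (so a half turn about z gives the same grasp; the last joint's range is limited). The gripper opens to 85 mm and grips with 20 to 120 N. Pads are 22 mm wide; open, the fingers measure 114 mm over their backs; the gripper's body (76 mm by 85 mm) begins 54 mm behind the grasp point. The pads swing forward as they close: fully open they stand 13 mm farther back than shut.
Start: joints at [1.153, 0.527, 1.433, -0, 1.181, -0.178], TCP at [0.148, 0.607, 0.197] pointing down, gripper open.
Joint ranges: [-3.08, 3.08], [-0.75, 2.2], [0.22, 2.44], [-1.43, 4.57], [0, 2.65], [-2.85, 2.85]. Speed limits (rad/s): [2.79, 2.79, 3.14, 3.14, 3.14, 3.14].

INTERFACE

Orientations are given as a unit quaternion [x, y, z, w].
In Python, from cell import ctrl gives the robot as it stands. Calls block until the motion is done:
- ctrl.movep(position, orientation): joint-space move of the TCP to a pose.
- ctrl.move_l(position, rot=None, vel=0.15): straight line of the TCP; rot=None keeps the orientation; vel is the mean speed in m/s.
- ctrl.goto_joints(angles): joint-space move.
- ctrl.gripper_open() and ctrl.grab(): open the fingers fully, or close them until they stop; the grip force is fixed at half the most.
- ctrl.dwell(seconds).
- ctrl.inverse_kinematics(position, orientation): joint angles nearest the present ones, or None.
- ctrl.read_camera(name): name is "scene" or "top" or "wrist"; returns (picture, depth): 384x512x3 uint8, red, green, blue; 384x512 float32, m along the optical axis (not along the pixel's ray), 0 where there is no reading.
- ctrl.get_calibration(name): a dict with "fx", "fy", "cx", "cy" (pixels), "view" (4x4, takes a point from world to camera coordinates); the wrist camera has in their place "mount" (4x4, takes a point from camera to tool coordinates, whose origin is the TCP and whose axes are the flange's). Camera axes: x right, y down, z forward; pixel columns grow to the right and rows downward; lengths in m; the calibration is good to about 2 mm. A picture is of the moment at which its call begins: read the wrist's pose just before it. get_calibration takes no time and is no camera call.
A pose or a line that the arm cannot do raises ctrl.PlanningError and nothing moves.
- ctrl.finish_job(): hands the job in, once; it reports no verdict.
Readings, each from a call of its own:
- ctrl.current_clock(): time.
- ctrl.current_joint_pos(): joint angles.
- ctrl.current_joint_velocities(): joint speeds.
- ctrl.current_effort(): joint torques, N m.
- ctrl.current_position(): TCP position.
- ctrl.current_tcp_rot(): TCP orientation.
- ctrl.current_ft_force(): force on the tool from outside, world axes, zero at the start.
- ctrl.current_torque(): the same for the moment, N m.
- ctrl.current_width(): opening from 0.0 (shut) to 1.0 (fully open).
Only numpy, scipy, OpenCV 4.12 (cv2) and the standard library are available. Lean on these libraries where they do the work, as an engineer would, in place of code of your own. Each camera call takes 0.05 s, during which the arm holds its last target. There are 200 camera calls.

TASK

The brass weight and the sample vial were put away in each other's tub: the weight belongs in the round tub and the vial in the square one. Swap them, keeping both upright (the empty mat is free for setting one down on the way), then close each tub with its own lid, pushed fully home and lying flat, and leave everything released and at rest.

Things in the scene. Friction and masses are not known exactly. Their poses are not given: they have to be found in the camera images.
- tub_round: Round open storage tub, white plastic, 100 mm outer diameter, 66 mm tall; wall and floor 3 mm thick, 94 mm inner diameter, the inner floor 3 mm above its underside. Origin: centre of its underside, z up. It stands firm on the table and does not shift. The glass vial stands in it at the start, up to about 8 mm off its centre.
- tub_square: Square open storage tub, white plastic, 100 x 100 mm outside, 66 mm tall; wall and floor 3 mm thick, so 94 x 94 mm inside and its inner floor is 3 mm above its underside. Origin: centre of its underside, z up, x and y square to its walls. It stands firm on the table and does not shift. The brass weight stands in it at the start, up to about 8 mm off its centre.
- lid_round: Round grey lid, lying upright, 46 mm tall. From below: tapered plug 12 mm high (72 mm diameter, widening to 87 mm 9 mm up), flange 104 mm across, 4 mm thick, central round knob 24 mm across, 30 mm tall. Origin: centre of plug's underside, z up. Home on its tub, origin is 54 mm above the tub's underside, 3 mm play each side; drops in by its own weight (about 60 g).
- lid_square: Square grey lid, lying upright, 46 mm tall: tapered plug 12 mm high (72 mm square, 87 from 9 mm up), flange 104 mm square, 4 mm thick, central bar grip 60 long (x), 18 wide (y), 30 tall. Origin: centre of plug's underside, z up. Any quarter turn fits; must be square with its tub. Home: origin 54 mm above tub's underside, 3 mm play each side; drops in by its own weight (about 60 g).
- vial: Small glass sample vial with a screw cap, 25 mm in diameter and 47 mm tall, upright in the round tub at the start. Origin: centre of its underside, z up.
- weight: Brass 50 g calibration weight with a knob on top, 20 mm in diameter and 31 mm tall, upright in the square tub at the start. Origin: centre of its underside, z up.
- mat: Empty dark rubber bench mat, 90 x 90 mm, 3 mm thick, fixed on the table and clear of other things: a free spot where one thing can be set down on the way. Origin: centre of its underside, z up.
- timer: Small white bench timer lying flat, 60 x 62 mm and 18 mm tall, a bystander. Origin: centre of its underside, z up.

How it is judged:
At the end, for the whole second after the job is handed in: Weight upright on the floor of the round tub, vial upright on the floor of the square tub (within 38 mm of its axis, tilt under 0.15 rad); each tub carries its own lid, centred within 8 mm, level within 0.05 rad, fully home (origin 50 to 56.5 mm above the tub's underside); all at rest (horizontal distance between weight and tub_round below 0.038 m and z of weight in the frame of tub_round below 0.012 m and angle between each of weight, vial's own z axis and vertical below 0.15 rad and linear speed of each of weight, vial, lid_round, lid_square below 0.02 m/s and horizontal distance between vial and tub_square below 0.038 m and z of vial in the frame of tub_square below 0.012 m and horizontal distance between lid_round and tub_round below 0.008 m and z of lid_round in the frame of tub_round between 0.05 and 0.0565 m and angle between each of lid_round, lid_square's own z axis and vertical below 0.05 rad and horizontal distance between lid_square and tub_square below 0.008 m and z of lid_square in the frame of tub_square between 0.05 and 0.0565 m); the robot touches nothing.
It fails at once if the vial is tipped over (angle between vial's own z axis and vertical above 0.8 rad).
It fails at once if the weight is tipped over (angle between weight's own z axis and vertical above 0.8 rad).
It also fails if it takes over 125 s, if anything falls off the work surface, if the arm or the gripper's body presses on something with over 40 N, if the wrist force passes 120 N, or if a joint passes its speed limit or range.

## Working session

There is one attempt and no reset: what is moved stays moved. The work goes in short steps, each a Python script; the robot and the scene stay as the last script left them, time stands still between calls to the robot, and variables do not carry over. Pictures are saved under pics/ and viewed, about 12 in all and at most 16, crops included, and the job is handed in when it is done.

```bash
mkdir -p pics; ls
python3 - <<'E'
from cell import ctrl
import cv2,numpy as np
for n in("top","scene"):
    im,d=ctrl.read_camera(n); cv2.imwrite(f"pics/{n}1.png",im[:,:,::-1]); np.save(f"pics/{n}1.npy",d)
    c=ctrl.get_calibration(n);print(n,{k:np.round(v,3).tolist() for k,v in c.items()})
print(ctrl.get_calibration("wrist"),ctrl.hold_point_z,ctrl.current_tcp_rot(),ctrl.current_clock(),ctrl.current_width())
E
```

```text
pics
top {'fx': 479.404, 'fy': 479.404, 'cx': 257.35, 'cy': 199.948, 'view': [[0.146, -0.989, -0.003, 0.032], [-0.965, -0.142, -0.22, 0.519], [0.217, 0.035, -0.976, 0.776], [0.0, 0.0, 0.0, 1.0]]}
scene {'fx': 354.435, 'fy': 354.435, 'cx': 257.065, 'cy': 193.237, 'view': [[0.653, -0.757, 0.008, -0.274], [-0.567, -0.496, -0.658, 0.391], [0.502, 0.425, -0.753, 0.572], [0.0, 0.0, 0.0, 1.0]]}
{'fx': 269.9344888996547, 'fy': 269.9344888996547, 'cx': 253.07795304563254, 'cy': 190.50083178330928, 'mount': array([[-5.45311100e-04, -9.54171735e-01, -2.99259089e-01,
         7.74595914e-02],
       [ 9.99999841e-01, -5.64056754e-04, -2.37386322e-05,
         6.32946107e-04],
       [-1.46148379e-04, -2.99259054e-01,  9.54171891e-01,
        -1.76884797e-01],
       [ 0.00000000e+00,  0.00000000e+00,  0.00000000e+00,
         1.00000000e+00]])} 0.0187 [ 1.19598059e-01  9.92821911e-01 -9.39091148e-04 -2.73053323e-04] 0.1 0.9999213784125316
```

View pics/top1.png

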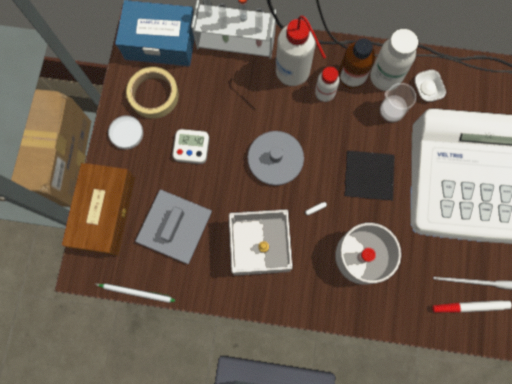

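View pics/scene1.png

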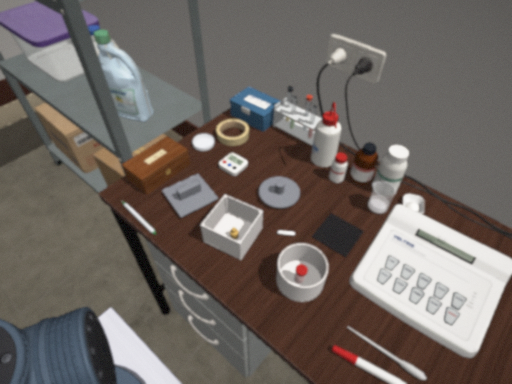

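The top view shows the square tub at about (261,242) with the weight at (264,246). The round tub is at (368,254) with the vial's red cap at (368,255). The round lid is at (275,158), the square lid at (174,227), the mat at (370,175) and the timer at (191,147). The scene view agrees.

```bash
cat > vis.py <<'E'
import numpy as np,cv2
def world(d,c,T=None):
    v,u=np.mgrid[:d.shape[0],:d.shape[1]]
    P=np.stack([(u-c["cx"])/c["fx"]*d,(v-c["cy"])/c["fy"]*d,d,np.ones_like(d)],-1)
    if T is None: T=np.linalg.inv(c["view"])
    W=(P@T.T)[...,:3]; W[d<=0]=np.nan
    return W
def sel(W,uv,r,z0,z1):
    v,u=np.mgrid[:W.shape[0],:W.shape[1]]
    m=(np.hypot(u-uv[0],v-uv[1])<r)&(W[...,2]>z0)&(W[...,2]<z1)
    return W[m]
def rect(p):
    (c,s,a)=cv2.minAreaRect((p[:,:2]*1000).astype(np.float32)); return np.round(c,1),np.round(s,1),round(a,1)
def circ(p):
    c,r=cv2.minEnclosingCircle((p[:,:2]*1000).astype(np.float32)); return np.round(c,1),round(r,1)
E
python3 - <<'E'
from cell import ctrl
from vis import *
d=np.load("pics/top1.npy");W=world(d,ctrl.get_calibration("top"))
def show(n,f,*a):
    p=sel(W,*a);print(n,len(p),*f(p),"z med",np.round(np.median(p[:,2]),4),"med",np.round(np.median(p,0)*1000,1),np.round(p[:,2].max(),4))
print("table",W[270,200],W[300,330])
show("tubS",rect,(261,242),48,.06,.07)
show("tubR",circ,(368,254),48,.06,.07)
show("weight",circ,(264,246),20,.012,.04)
show("vial",circ,(368,255),20,.035,.055)
show("lidR flange",circ,(275,158),40,.012,.02)
show("lidR knob",circ,(275,158),30,.042,.05)
show("lidS flange",rect,(174,227),50,.012,.02)
show("lidS bar",rect,(174,227),40,.042,.05)
show("timer",rect,(191,147),30,.012,.022)
for u,v in((347,152),(393,152),(393,198),(346,197),(370,175)):print("mat",W[v,u].round(4))
E
```

```text
table [0.37819499 0.1924915  0.00074062] [ 3.59828011e-01 -4.53417062e-02 -2.02278863e-04]
tubS 506 [438.9  92.4] [100.4 100.3] 12.0 z med 0.0665 med [440.7  90.9  66.5] 0.07
tubR 432 [446.3 -94.1] 50.2 z med 0.0665 med [ 448.3 -100.5   66.5] 0.0699
weight 99 [435.6  85.9] 9.8 z med 0.0243 med [434.2  85.7  24.3] 0.0383
vial 183 [444.5 -94.6] 12.7 z med 0.0508 med [443.7 -93.   50.8] 0.0547
lidR flange 2072 [604.6  87.3] 52.1 z med 0.0172 med [601.6  86.8  17.2] 0.02
lidR knob 128 [604.2  87.1] 11.9 z med 0.047 med [603.7  86.8  47. ] 0.0498
lidS flange 2762 [449.6 251.5] [104.4 104. ] 75.9 z med 0.017 med [447.7 246.3  17. ] 0.02
lidS bar 351 [449.5 250.9] [18.6 60. ] 74.9 z med 0.0466 med [449.  250.8  46.6] 0.05
timer 988 [604.6 248.5] [60.7 62.3] 2.1 z med 0.0173 med [603.7 247.6  17.3] 0.0219
mat [ 0.6379 -0.0457  0.0026]
mat [ 0.6516 -0.1327  0.    ]
mat [ 0.5615 -0.1399  0.0015]
mat [ 0.5508 -0.0534  0.0011]
mat [ 0.5989 -0.093   0.0035]
```

View pics/w1.png

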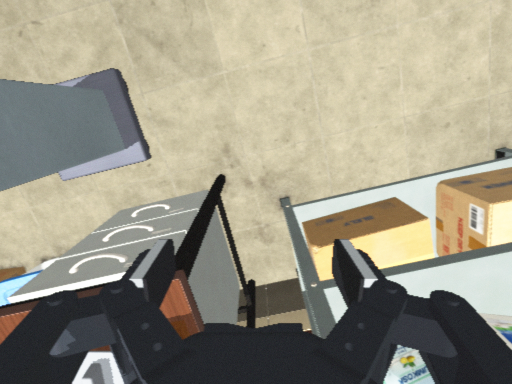

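The wrist view shows the two open fingers ((172,245) and (340,245)), with only the floor and drawers behind them. Measured in tool coordinates, the fingertips come out about 30 mm farther back than stated. I'll check this over the table, with the fingers open and shut.

```bash
cat >> vis.py <<'E'
from scipy.spatial.transform import Rotation as R
def down(deg):
    "tool pointing down, jaw axis (tool y) at deg from world x"
    a=np.radians(deg); y=np.array([np.cos(a),np.sin(a),0]); z=np.array([0,0,-1.]); x=np.cross(y,z)
    return R.from_matrix(np.c_[x,y,z]).as_quat()
def wristT(ctrl):
    T=np.eye(4);T[:3,:3]=R.from_quat(ctrl.current_tcp_rot()).as_matrix();T[:3,3]=ctrl.current_position()
    return T@ctrl.get_calibration("wrist")["mount"]
E
python3 - <<'E'
from cell import ctrl
from vis import *
q=down(90) if ctrl.inverse_kinematics([.44,0,.2],down(90)) is not None else down(-90)
for a in range(-180,180,30):
    j=ctrl.inverse_kinematics([.44,0,.2],down(a)); print(a, None if j is None else np.round(j,2))
ctrl.movep([.45,.0,.2],q)
c=ctrl.get_calibration("wrist")
for k in(0,1):
    M=wristT(ctrl);im,d=ctrl.read_camera("wrist");W=world(d,c,M);T=world(d,c,c["mount"])
    print("table z",[np.round(W[v,u],4) for u,v in((256,60),(200,120),(300,130))])
    m=(d>0)&(T[...,2]<.05)&(abs(T[...,0])<.025); p=T[m]; print("tip",np.sort(p[:,2])[-20:].round(4)[::5], p[p[:,2]>p[:,2].max()-.004].mean(0).round(4))
    cv2.imwrite(f"pics/w2{k}.png",im[:,:,::-1])
    if k==0: ctrl.grab(); print(ctrl.current_width(),ctrl.current_clock())
E
python3 -c "
import cv2;cv2.imwrite('pics/w2.png',cv2.hconcat([cv2.resize(cv2.imread(f'pics/w2{k}.png'),(400,300)) for k in(0,1)]))"
```

```text
-180 None
-150 [-0.26  0.27  1.87 -0.    0.99  2.36]
-120 [-0.26  0.27  1.87 -0.    0.99  1.84]
-90 [-0.26  0.27  1.87 -0.    0.99  1.32]
-60 [-0.26  0.27  1.87 -0.    0.99  0.79]
-30 [-0.26  0.27  1.87 -0.    0.99  0.27]
0 [-0.26  0.27  1.87 -0.    0.99 -0.26]
30 [-0.26  0.27  1.87 -0.    0.99 -0.78]
60 [-0.26  0.27  1.87 -0.    0.99 -1.3 ]
90 [-0.26  0.27  1.87 -0.    0.99 -1.83]
120 [-0.26  0.27  1.87 -0.    0.99 -2.35]
150 None
table z [array([ 3.173e-01,  5.100e-03, -2.000e-04]), array([ 0.3911, -0.0703,  0.0008]), array([0.4042, 0.0651, 0.0028])]
tip [-0.0481 -0.048  -0.0478 -0.0476] [ 0.0011  0.0003 -0.0491]
-0.00393781458623319 3.375
table z [array([0.3173, 0.0046, 0.0009]), array([ 0.3911, -0.0713, -0.0023]), array([0.4039, 0.0643, 0.0042])]
tip [-0.0386 -0.0383 -0.038  -0.0377] [ 0.0114  0.0012 -0.0395]
```

View pics/w2.png

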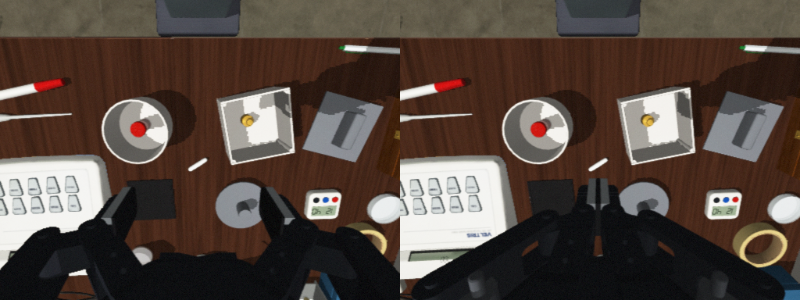

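Picture 4 shows the fingers open (left) and shut (right). The tip when shut is at about (256,230) in the full frame, which agrees with depth: it sits about 38 mm behind the stated TCP, although the table height reads correctly. I'll cross-check with the fixed cameras.

Run:
```python
from cell import ctrl
from vis import *
print(ctrl.current_position(),ctrl.current_joint_pos())
for n in("scene","top"):
    im,d=ctrl.read_camera(n);W=world(d,ctrl.get_calibration(n))
    m=(np.hypot(W[...,0]-.45,W[...,1])<.05)&(W[...,2]>.1)&(W[...,2]<.5)
    p=W[m];print(n,len(p),len(p) and np.sort(p[:,2])[:60:6].round(4), len(p) and p[p[:,2]<p[:,2].min()+.008].mean(0).round(4))
    cv2.imwrite(f"pics/{n}3.png",im[:,:,::-1])
```

```text
[ 4.49981408e-01 -3.60764229e-05  1.99988325e-01] [-2.49309049e-01  2.88494544e-01  1.85035313e+00 -3.24533061e-05
  1.00278228e+00 -1.82002456e+00]
scene 6335 [0.2355 0.2386 0.2418 0.2427 0.2441 0.2451 0.2459 0.2467 0.2473 0.2485] [ 0.4422 -0.0039  0.2405]
top 2294 [0.2864 0.2909 0.2922 0.2981 0.3027 0.3046 0.3077 0.3089 0.3112 0.317 ] [0.4458 0.0285 0.2911]
```

View pics/scene3.png

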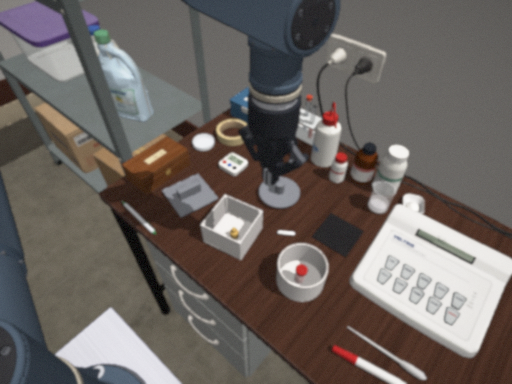

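The scene view shows the shut gripper over the table with the tip at about (283,180). The scene and wrist cameras agree that the real tip is about 37 mm above the reported TCP. I'll confirm this by a gentle touch on the mat, and measure the shut finger profile, because the open fingers (114 mm) won't fit in a 94 mm tub.

Run:
```python
from cell import ctrl
from vis import *
c=ctrl.get_calibration("wrist")
im,d=ctrl.read_camera("wrist");T=world(d,c,c["mount"]);T=T[(d>0)&(T[...,2]<0)]
for z in np.arange(-.14,-.03,.006):
    p=T[(T[:,2]>=z)&(T[:,2]<z+.006)]
    if len(p):print(round((-.038-z)*1000),"above tip: y",*np.percentile(p[:,1],[.5,99.5]).round(4),"x",p[:,0].max().round(4))
q=down(90)
ctrl.movep([.6,-.09,.05],q)
print("t",ctrl.current_clock())
f0=np.array(ctrl.current_ft_force());print(f0.round(2))
z=.05
while z>-.05:
    z-=.004 if z<.012 else .038
    try: ctrl.move_l([.6,-.09,z],vel=.08)
    except ctrl.PlanningError as e: print("plan",z,e);break
    f=np.array(ctrl.current_ft_force())-f0
    if abs(f[2])>1.5:print("contact",z,f.round(2),ctrl.current_position().round(4) if hasattr(ctrl.current_position(),'round') else ctrl.current_position());break
print(z,ctrl.current_clock())
```

```text
102 above tip: y -0.0176 0.0193 x 0.0223
96 above tip: y -0.0532 0.0553 x 0.0221
90 above tip: y -0.0597 0.0614 x 0.021
84 above tip: y -0.0592 0.0611 x 0.0195
78 above tip: y -0.0553 0.0572 x 0.0192
72 above tip: y -0.0504 0.0524 x 0.0191
66 above tip: y -0.0459 0.0479 x 0.0189
60 above tip: y -0.0415 0.0432 x 0.0168
54 above tip: y -0.0365 0.0386 x 0.0152
48 above tip: y -0.0322 0.0339 x 0.0152
42 above tip: y -0.0276 0.029 x 0.0152
36 above tip: y -0.0077 0.0124 x 0.0128
30 above tip: y -0.0124 0.0144 x 0.0125
24 above tip: y -0.0124 0.0145 x 0.0127
18 above tip: y -0.0125 0.0144 x 0.0126
12 above tip: y -0.0123 0.0145 x 0.0125
6 above tip: y -0.012 0.0136 x 0.0123
0 above tip: y -0.0037 0.0075 x 0.0115
t 4.4917
[-0.21 -0.47  0.53]
contact -0.033999999999999996 [-2.43  1.81 14.68] [ 0.6008 -0.0902 -0.0312]
-0.033999999999999996 6.2417
```

Touching the mat confirms it: contact came at a reported TCP of about -0.031, so the real tips sit about 35 mm above the reported TCP. I'll use that offset.

Since the open fingers don't fit in a tub, my plan is:
1. Insert the shut fingers beside the object.
2. Open them until the walls stop them.
3. Slide over the object and grab it.

I'll stay high enough (reported TCP ≥ -0.010) to keep the linkage above the rim. The vial goes to the mat first.

```bash
cat >> vis.py <<'E'
def st(ctrl,tag):
    print(tag,"t%.2f"%ctrl.current_clock(),"p",np.round(ctrl.current_position(),4),"F",np.round(ctrl.current_ft_force(),1),"w %.3f"%ctrl.current_width(),flush=True)
E
python3 - <<'E'
from cell import ctrl
from vis import *
q=down(90)
ctrl.move_l([.6,-.09,.08],vel=.2)
ctrl.movep([.4463+.028,-.0945,.08],q)
ctrl.move_l([.4743,-.0945,.035],vel=.15); st(ctrl,"above")
ctrl.move_l([.4743,-.0945,-.006],vel=.06); st(ctrl,"in")
ctrl.gripper_open(); st(ctrl,"opened")
c=ctrl.get_calibration("wrist");M=wristT(ctrl);im,d=ctrl.read_camera("wrist");cv2.imwrite("pics/w3.png",im[:,:,::-1])
E
```

```text
above t7.97 p [ 0.4751 -0.0946  0.0344] F [-0.5  0.2  1.5] w -0.000
in t8.81 p [ 0.4743 -0.0945 -0.0061] F [ 0.6  0.5 -0.1] w -0.003
opened t9.38 p [ 0.4644 -0.0941 -0.0079] F [-16.7 -16.4  -8.6] w 0.619
```

View pics/w3.png

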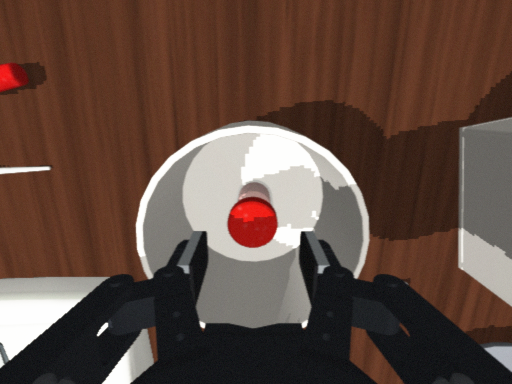

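The wrist view shows the fingers inside the tub, stopped by the walls, with the red cap at (253,222) centred between them. The force is modest. Next I slide in and grab.

Run:
```python
from cell import ctrl
from vis import *
ctrl.move_l([.4445,-.0945,-.006],vel=.05); st(ctrl,"slid")
ctrl.grab(); st(ctrl,"grabbed")
ctrl.move_l([.4445,-.0945,.02],vel=.08); st(ctrl,"up")
im,d=ctrl.read_camera("wrist");cv2.imwrite("pics/w4.png",im[:,:,::-1])
```

```text
slid t10.18 p [ 0.4555 -0.0952 -0.0069] F [ 26.4  19.  -26.9] w 0.724
grabbed t10.78 p [ 0.4441 -0.0945 -0.0055] F [0.3 2.5 3.2] w 0.253
up t11.26 p [ 0.4447 -0.0948  0.0203] F [ 0.6 -0.3 -0.9] w 0.253
```

View pics/w4.png

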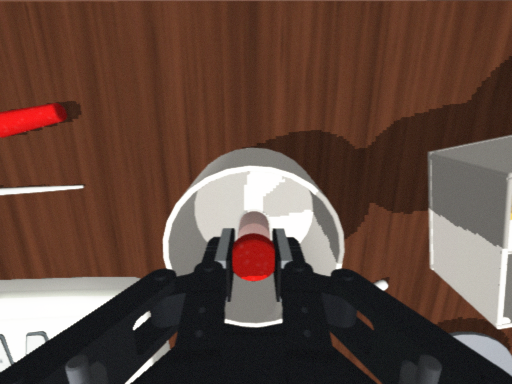

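The vial is held by its cap, which shows at (253,257) between the pads, and it's hanging clear. I'll set it on the mat, then measure the weight from above the square tub.

Run:
```python
from cell import ctrl
from vis import *
q=down(90)
ctrl.move_l([.4445,-.0945,.085],vel=.2)
ctrl.move_l([.6,-.093,.085],vel=.25)
ctrl.move_l([.6,-.093,.01],vel=.15)
ctrl.move_l([.6,-.093,-.0055],vel=.04); st(ctrl,"down")
ctrl.gripper_open(); st(ctrl,"rel")
ctrl.move_l([.6,-.093,.1],vel=.2)
c0=np.array([.4389,.0924]);a=np.radians(12);ex=np.array([np.cos(a),np.sin(a)])
ctrl.movep([*(np.array([.4356,.0859])+.045*ex),.09],down(102))
ctrl.grab();st(ctrl,"hover")
c=ctrl.get_calibration("wrist");M=wristT(ctrl);im,d=ctrl.read_camera("wrist");W=world(d,c,M)
cv2.imwrite("pics/w5.png",im[:,:,::-1])
xy=W[...,:2]-c0;r=np.hypot(xy[...,0],xy[...,1])
p=W[(r<.035)&(W[...,2]>.010)&(W[...,2]<.05)]
for z in np.arange(.01,.045,.004):
    k=p[(p[:,2]>=z)&(p[:,2]<z+.004)]
    if len(k)>3:print(z.round(3),len(k),*circ(k))
k=W[(r<.085)&(W[...,2]>.061)&(W[...,2]<.07)];print("rim",rect(k))
imt,d=ctrl.read_camera("top");W=world(d,ctrl.get_calibration("top"))
k=sel(W,(370,175),40,.04,.06);print("vial on mat",len(k),*circ(k),k[:,2].max())
```

```text
down t13.75 p [ 0.6001 -0.093  -0.0055] F [-1.1 -0.   1.1] w 0.251
rel t14.39 p [ 0.6    -0.093  -0.0055] F [ 0.   0.3 -0.3] w 1.000
hover t16.73 p [0.4796 0.0953 0.09  ] F [-1.  -0.2 -0.9] w -0.000
0.01 8 [427.7  84.2] 6.5
0.014 6 [426.9  86.5] 6.0
0.018 113 [434.5  86.7] 9.8
0.022 135 [434.3  86.8] 9.6
0.026 8 [432.1  86.6] 4.8
0.03 111 [434.3  86.7] 5.4
0.034 7 [434.4  87.2] 4.1
rim (array([437.7,  93.2]), array([100.8, 100.2]), 11.9)
vial on mat 165 [600.2 -93.2] 12.7 0.0549925492166512
```

View pics/w5.png

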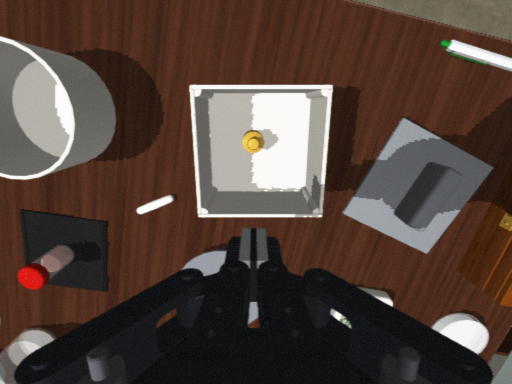

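The view shows the weight at (253,142) and the vial standing on the mat at (45,268). The weight's centre is about (0.4346, 0.0866), its body top at z≈0.022, with a 10 mm knob up to 0.034. I'll take it by the knob.

Run:
```python
from cell import ctrl
from vis import *
a=np.radians(12);ex=np.array([np.cos(a),np.sin(a)]);w=np.array([.4346,.0866]);z=-.009
s=w+.029*ex
ctrl.move_l([*s,.035],vel=.2)
ctrl.move_l([*s,z],vel=.07); st(ctrl,"in")
ctrl.gripper_open(); st(ctrl,"open")
ctrl.move_l([*(w-.004*ex),z],vel=.05); st(ctrl,"slid")
im,d=ctrl.read_camera("wrist");cv2.imwrite("pics/w6.png",im[:,:,::-1])
```

```text
in t18.04 p [ 0.4632  0.0926 -0.0089] F [ 0.3  0.  -0.1] w -0.001
open t18.67 p [ 0.462   0.0972 -0.0104] F [  4.3  24.2 -14.4] w 0.782
slid t19.48 p [ 0.4633  0.0961 -0.0085] F [ 48.8  89.1 -40. ] w 0.788
```

View pics/w6.png

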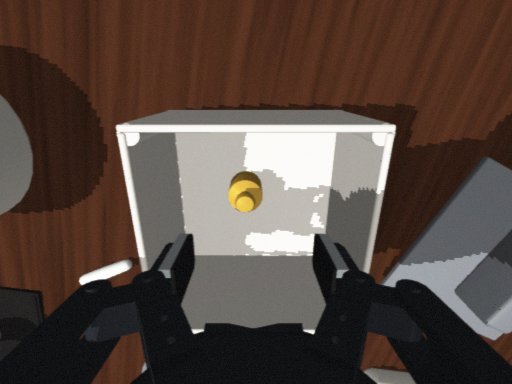

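The weight is at (245,195), still untouched. The fingers jammed on the flat walls and did not slide: the force is about 110 N, near the limit. I'll back off, shut the fingers, and re-enter along the diagonal from the weight's corner, where the walls diverge in the sliding direction as they did in the round tub.

Run:
```python
from cell import ctrl
from vis import *
a=np.radians(12);ex=np.array([np.cos(a),np.sin(a)]);w=np.array([.4346,.0866]);z=-.009
s=w+.029*ex
ctrl.move_l([*s,z],vel=.06); st(ctrl,"back")
ctrl.grab(); st(ctrl,"shut")
ctrl.move_l([*s,.05],vel=.2)
b=np.radians(57);e=np.array([np.cos(b),np.sin(b)]); s=w-.0225*e
ctrl.movep([*s,.05],down(-33))
ctrl.move_l([*s,z],vel=.06); st(ctrl,"in")
ctrl.gripper_open(); st(ctrl,"open")
im,d=ctrl.read_camera("wrist");cv2.imwrite("pics/w7.png",im[:,:,::-1])
```

```text
back t20.23 p [ 0.4591  0.0964 -0.0086] F [-6.1 24.3  6.5] w 0.783
shut t20.99 p [ 0.463   0.0923 -0.0091] F [ 0.5  0.5 -0.8] w 0.002
in t24.54 p [ 0.4225  0.0677 -0.0088] F [-0.1  0.3 -0.7] w -0.002
open t25.19 p [ 0.4237  0.0689 -0.0086] F [ 1.7 10.8  1.9] w 0.459
```

View pics/w7.png

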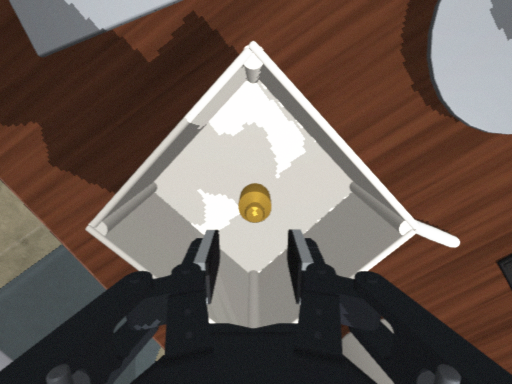

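The gap is 39 mm, with the knob at (255,210) centred ahead of the fingers. I'll slide along the diverging diagonal in small steps while watching the force.

Run:
```python
from cell import ctrl
from vis import *
b=np.radians(57);e=np.array([np.cos(b),np.sin(b)]);w=np.array([.4346,.0866]);z=-.009
for k in (-.018,-.013,-.008,-.003,.002,.006):
    ctrl.move_l([*(w+k*e),z],vel=.04); st(ctrl,k)
    lag=(np.array(ctrl.current_position())[:2]-w)@e; print("  along",lag.round(4))
    if lag>-.005 or np.linalg.norm(ctrl.current_ft_force())>60: break
```

```text
-0.018 t25.51 p [ 0.427   0.0738 -0.0093] F [ 5.3 19.4 -8. ] w 0.602
  along -0.0149
-0.013 t25.78 p [ 0.4303  0.079  -0.0103] F [  6.8  26.7 -20.4] w 0.741
  along -0.0088
-0.008 t26.06 p [ 0.4333  0.0836 -0.0111] F [  8.3  28.8 -30. ] w 0.877
  along -0.0032
```

Run:
```python
from cell import ctrl
from vis import *
w=[.4346,.0866]
ctrl.move_l([*w,-.009],vel=.04); st(ctrl,"at")
ctrl.grab(); st(ctrl,"grab")
ctrl.move_l([*w,.03],vel=.08); st(ctrl,"up")
im,d=ctrl.read_camera("wrist");cv2.imwrite("pics/w8.png",im[100:,100:400,::-1])
```

```text
at t26.41 p [ 0.4368  0.0888 -0.0101] F [  5.7  16.5 -16.8] w 1.001
grab t27.11 p [ 0.4353  0.0863 -0.0087] F [ 0.1 -1.4  1.9] w 0.117
up t27.75 p [0.4344 0.0867 0.03  ] F [-1.1 -0.1 -0.6] w 0.113
```

View pics/w8.png

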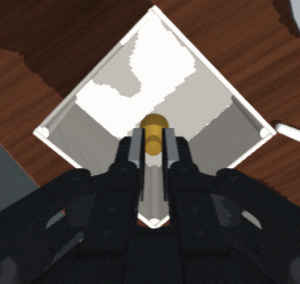

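The weight is held by its knob, at (153,130) in the crop, and upright. I'll carry it to the round tub. Then the vial goes from the mat to the square tub, with the jaws along the tub's diagonal, where they open freely.

Run:
```python
from cell import ctrl
from vis import *
t=[.4460,-.0940]
ctrl.move_l([.4346,.0866,.085],vel=.2)
ctrl.move_l([*t,.085],vel=.2)
ctrl.move_l([*t,.02],vel=.12)
ctrl.move_l([*t,-.0085],vel=.04); st(ctrl,"placed")
ctrl.gripper_open(); st(ctrl,"open")
ctrl.move_l([*t,.03],vel=.06); st(ctrl,"lift")
ctrl.move_l([*t,.1],vel=.2)
# vial from mat
ctrl.movep([.6,-.093,.09],down(-33))
imt,d=ctrl.read_camera("top");W=world(d,ctrl.get_calibration("top"))
k=sel(W,(368,255),25,.012,.045);print("weight",len(k),*circ(k),k[:,2].max())
cv2.imwrite("pics/top4.png",cv2.resize(imt[190:300,200:430,::-1],None,fx=3,fy=3))
ctrl.move_l([.6,-.093,-.009],vel=.15)
ctrl.grab(); st(ctrl,"vial")
ctrl.move_l([.6,-.093,.085],vel=.15);st(ctrl,"held")
```

```text
placed t30.83 p [ 0.4457 -0.0939 -0.0087] F [-0.2  0.1 -0.1] w 0.113
open t31.40 p [ 0.4465 -0.0942 -0.009 ] F [  1.6   0.8 -10.1] w 0.766
lift t32.19 p [ 0.446  -0.0939  0.031 ] F [ 0.4  0.7 -1.1] w 1.002Traceback (most recent call last):
  File "<stdin>", line 14, in <module>
    return umr_maximum(a, axis, None, out, keepdims, initial, where)
ValueError: zero-size array to reduction operation maximum which has no identity
```

The arm hid the weight from the top camera, so I'll check it later. Now the vial.

Run:
```python
from cell import ctrl
from vis import *
z=-.009
ctrl.move_l([.6,-.093,z],vel=.15)
ctrl.grab(); st(ctrl,"vial")
ctrl.move_l([.6,-.093,.085],vel=.15)
t=[.4384,.0927]
ctrl.move_l([.5,.0,.085],vel=.25)
ctrl.move_l([*t,.085],vel=.25); st(ctrl,"held")
ctrl.move_l([*t,.02],vel=.12)
ctrl.move_l([*t,z+.0005],vel=.04); st(ctrl,"placed")
ctrl.gripper_open(); st(ctrl,"open")
ctrl.move_l([*t,.03],vel=.06); st(ctrl,"lift")
ctrl.move_l([*t,.1],vel=.2)
ctrl.movep([.6,.087,.12],down(90)); st(ctrl,"over lidR")
imt,d=ctrl.read_camera("top");W=world(d,ctrl.get_calibration("top"))
cv2.imwrite("pics/top5.png",imt[:,:,::-1])
c=ctrl.get_calibration("wrist");M=wristT(ctrl);im,d=ctrl.read_camera("wrist");Ww=world(d,c,M)
cv2.imwrite("pics/w9.png",im[:,:,::-1])
for n,X in(("top",W),("wrist",Ww)):
  for nm,c0,zz in(("weight",(.446,-.094),(.012,.045)),("vial",(.4384,.0927),(.035,.06)),("lidR",(.6045,.0872),(.04,.05))):
    m=(np.hypot(X[...,0]-c0[0],X[...,1]-c0[1])<.035)&(X[...,2]>zz[0])&(X[...,2]<zz[1]);k=X[m]
    if len(k)>5: print(n,nm,len(k),*circ(k),k[:,2].max().round(4))
```

```text
vial t34.83 p [ 0.6    -0.0929 -0.0084] F [-1.   1.   5.3] w 0.254
held t36.89 p [0.4406 0.0922 0.0852] F [-0.1  0.1 -0.5] w 0.254
placed t38.44 p [ 0.438   0.0928 -0.0084] F [-0.9  0.5  4.3] w 0.252
open t39.08 p [ 0.4384  0.0927 -0.0085] F [ 0.1  0.3 -0.2] w 1.000
lift t39.88 p [0.4384 0.0927 0.0301] F [-0.6 -0.5 -0.1] w 0.999
over lidR t42.23 p [0.5993 0.087  0.1192] F [-0.1 -1.2 -0.4] w 0.999
wrist weight 640 [445.5 -92.3] 10.6 0.0349
wrist vial 324 [442.4  93.6] 11.3 0.052
wrist lidR 450 [602.8  88.1] 11.8 0.0481
```

View pics/w9.png

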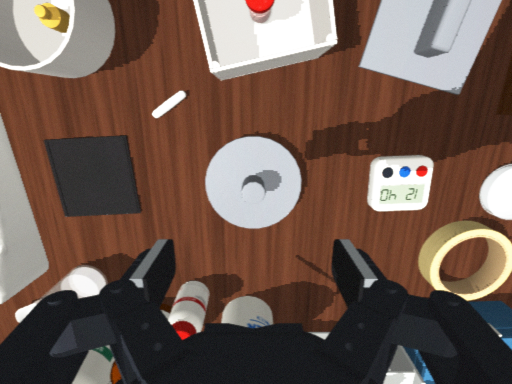

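The weight is upright in the round tub at (50,15), the vial is upright in the square tub at (260,5), and the round lid is at (253,185). The numbers agree. Now for the round lid.

Run:
```python
from cell import ctrl
from vis import *
q=down(90);g=[.6040,.0874];t=[.4458,-.0938]
ctrl.move_l([*g,.03],q,vel=.15)
ctrl.move_l([*g,-.014],vel=.08); st(ctrl,"low")
ctrl.grab(); st(ctrl,"grab")
ctrl.move_l([*g,.09],vel=.2)
ctrl.move_l([*t,.09],vel=.25); st(ctrl,"over")
ctrl.move_l([*t,.056],vel=.12)
for z in(.052,.048,.044,.0415):
    ctrl.move_l([*t,z],vel=.04)
    if abs(ctrl.current_ft_force()[2])>8: st(ctrl,"contact");break
st(ctrl,"down")
ctrl.gripper_open(); st(ctrl,"rel")
ctrl.move_l([*t,.12],vel=.2)
ctrl.movep([.455,.16,.14],down(75))
imt,d=ctrl.read_camera("top");W=world(d,ctrl.get_calibration("top"))
c=ctrl.get_calibration("wrist");M=wristT(ctrl);im,d=ctrl.read_camera("wrist");Ww=world(d,c,M)
for n,X in(("top",W),("wrist",Ww)):
    r=np.hypot(X[...,0]-.446,X[...,1]+.094);m=(r<.065)&(X[...,2]>.06)&(X[...,2]<.08);k=X[m]
    if len(k)>50:
        A=np.c_[k[:,:2]-[.446,-.094],np.ones(len(k))];s=np.linalg.lstsq(A,k[:,2],rcond=None)[0]
        print(n,"flange",len(k),*circ(k),"plane",s.round(4))
cv2.imwrite("pics/top6.png",imt[:,:,::-1]);cv2.imwrite("pics/w10.png",im[:,:,::-1]);st(ctrl,"end")
for n,X in(("top",W),("wrist",Ww)):
    m=(np.hypot(X[...,0]-.4495,X[...,1]-.251)<.05)&(X[...,2]>.041)&(X[...,2]<.051)
    if m.sum()>50:print(n,"bar",rect(X[m]))
```

```text
low t43.78 p [ 0.6039  0.0874 -0.0144] F [ 0.1  0.3 -0.3] w 1.004
grab t44.38 p [ 0.6044  0.0874 -0.0135] F [-0.8  0.2  3.9] w 0.261
over t46.16 p [ 0.4463 -0.0935  0.0898] F [ 0.2 -0.6 -0.9] w 0.259
down t47.59 p [ 0.4457 -0.0938  0.0413] F [-0.2  0.3 -0.6] w 0.257
rel t48.23 p [ 0.4458 -0.0938  0.0415] F [ 0.2  0.3 -0.6] w 1.000
top flange 2818 [446.1 -93.3] 52.3 plane [0.0007 0.     0.0712]
wrist flange 4742 [444.9 -91.3] 52.1 plane [-0.0031 -0.0316  0.0705]
end t49.87 p [0.4551 0.1588 0.1394] F [1.2 1.  0.2] w 1.000
wrist bar (array([447.9, 252.4]), array([18.4, 59. ]), 75.6)
```

View pics/w10.png

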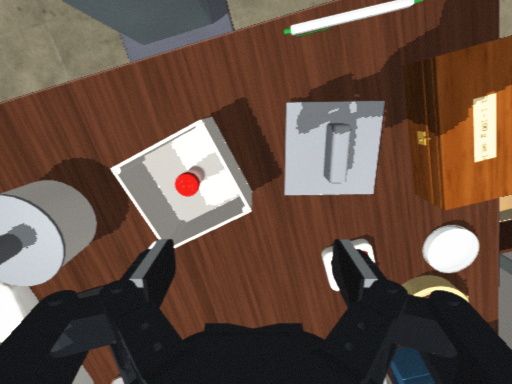

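In the top camera the round lid is home and level: flange top at 0.071 and a plane slope below 0.001. The view shows the square lid at (335,148) with its bar at (339,155). I'll grip the bar across at 75.4° and turn it to 102° to square it with the tub.

Run:
```python
from cell import ctrl
from vis import *
q1=down(75.4);q2=down(102);g=[.4488,.2514];t=[.4386,.0927]
ctrl.movep([*g,.06],q1)
ctrl.move_l([*g,-.014],vel=.12); st(ctrl,"low")
ctrl.grab(); st(ctrl,"grab")
ctrl.move_l([*g,.095],vel=.2)
ctrl.move_l([*t,.095],q2,vel=.2); st(ctrl,"over")
ctrl.move_l([*t,.056],vel=.12)
for z in(.052,.048,.044,.0415):
    ctrl.move_l([*t,z],vel=.04)
    if abs(ctrl.current_ft_force()[2])>8: st(ctrl,"contact");break
st(ctrl,"down")
ctrl.gripper_open(); st(ctrl,"rel")
ctrl.move_l([*t,.14],vel=.2)
ctrl.movep([.6,.0,.25],down(90))
ctrl.movep([.3,.45,.25],down(90))
imt,d=ctrl.read_camera("top");W=world(d,ctrl.get_calibration("top"))
cv2.imwrite("pics/top7.png",imt[:,:,::-1])
for n,c0,f in(("R",(.446,-.094),circ),("S",(.4386,.0927),rect)):
    m=(abs(W[...,0]-c0[0])<.07)&(abs(W[...,1]-c0[1])<.07)&(W[...,2]>.062)&(W[...,2]<.085);k=W[m]
    A=np.c_[k[:,:2]-c0,np.ones(len(k))];s=np.linalg.lstsq(A,k[:,2],rcond=None)[0]
    print(n,len(k),*f(k),"plane",s.round(4))
st(ctrl,"end")
```

```text
low t51.19 p [ 0.4496  0.2512 -0.0133] F [ 0.2  0.5 -0.2] w 1.000
grab t51.82 p [ 0.4491  0.2516 -0.0136] F [-1.7  0.6  5.2] w 0.201
over t53.45 p [0.4381 0.0929 0.0942] F [-0.   0.3 -0.4] w 0.201
down t54.92 p [0.4385 0.0927 0.0413] F [ 0. -0. -0.] w 0.199
rel t55.59 p [0.4386 0.0927 0.0415] F [-0.   1.   0.4] w 0.996
R 2829 [445.9 -93.4] 52.2 plane [-0.0023  0.0004  0.0713]
S 3376 [439.4  93.1] [104.4 103.9] 12.4 plane [-0.0007 -0.0016  0.0711]
end t59.10 p [0.301  0.4496 0.25  ] F [ 1.1  0.4 -0.7] w 0.999
```

View pics/top7.png

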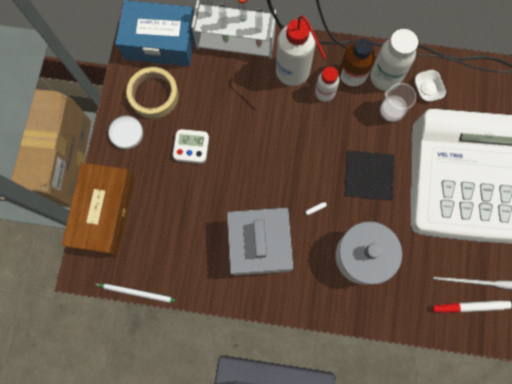

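Both lids sit flat and centred, the square one at (260,241) and the round one at (369,252). The mat is empty, the timer hasn't moved and the arm is clear, so I'm handing in.

```bash
python3 -c "
from cell import ctrl
ctrl.dwell(0.5);ctrl.finish_job()"
```

```text
the job is handed in; nothing more can be done
```

The job is handed in at about 60 s of the 125 s allowed. The weight is in the round tub and the vial in the square one, each tub has its own lid on, and the arm is clear of everything. The job system gave no verdict.

**Last checks (top camera, after the last move):**

| Lid | Offset from tub centre | Flange top height | Tilt |
|---|---|---|---|
| Round | 0.8 mm | 71.3 mm | about 0.002 rad |
| Square | 0.9 mm | 71.1 mm | about 0.002 rad |

- **Lids home:** a lid that is fully home should show its flange top at 70 mm. The same camera read about 1 mm high on the lids before I moved them, so I take both as home. The square lid is within 0.4° of its tub's angle.
- **Weight and vial:** the wrist camera saw both upright near their tub centres before the lids went on. I could not see them afterwards.

**What disagreed or went wrong:**
- **Finger length:** the real fingertips are about 35 mm short of the reported TCP. The wrist and scene cameras and a touch on the mat all showed this, and I corrected for it.
- **Reaching into the tubs:** the open gripper is wider than the tubs, so I opened it inside them against the walls. The first attempt at the weight jammed on the flat walls at about 110 N, close to the 120 N limit. I backed off and went in along the tub's diagonal.
- **Slope reading:** after the round lid was placed, the wrist camera showed a slope of 0.03 rad on it. That was an oblique view at the edge of its picture. The top camera read it level then and again at the end.

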